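# Slide the pot onto the cooking ring and trip the igniter

## Robot

A 6-joint arm with a two-finger parallel gripper is mounted at the origin on the work surface. World frame = base frame: x ahead of the robot, y to its left, z up, the work surface at z = 0. Lengths are in mm, angles in rad, forces in N, time in s.
With the tool pointing down it reaches from about 350 to 975 mm from the base axis. Payload 7.1 kg.
Tool frame: the origin (TCP) lies at the very end of the fingers, on their centre line; the grasp point (between the pads) lies 19 mm behind it (ctrl.tcp_to_grasp is the distance from the TCP to the grasp point, in mm); z points along the fingers, x is the direction in which the jaws open and shut, and the axes are right-handed (so a half turn about z gives the same grasp; the last joint's range is limited). The gripper opens to 88 mm and grips with 3 to 60 N. Pads are 20 mm wide; open, the fingers measure 115 mm over their backs; the gripper's body (75 mm by 178 mm) begins 61 mm behind the grasp point.
Start: joints at [1.238, 0.423, 1.63, -0, 1.089, -0.019], TCP at [192.89, 594.473, 222.675] pointing down, gripper open.
Joint ranges: [-3, 3], [-0.9, 2.11], [0.09, 2.58], [-1.31, 4.45], [0.11, 2.69], [-2.54, 2.54]. Speed limits (rad/s): [2.39, 2.39, 3.01, 3.14, 3.14, 3.14].

## Interface

Orientations are given as a rotation vector (axis times angle).
In Python, from workcell import get_obs, viewer, ctrl, masks_of gives the robot as it stands. The module is installed in compiled form; this text tells all that it offers.
- The arm moves only by the shell command python3 -m inch 'ROWS'. ROWS is JSON, a list of rows, each an object of numbers: "tx", "ty", "tz": the shift along the tool's x, y, z in cm; "ax", "ay", "az": the turn, a rotation vector about the tool's x, y, z in degrees; "jaw": the opening, from 0 (shut) to 1 (fully open). In form: [{"tx": .., "ty": .., "tz": .., "ax": .., "ay": .., "az": .., "jaw": ..}, ...]. A call has 1 to 12 rows; each row shifts and turns the commanded pose from where the row before left it, along the tool's axes as they then stand; what a row does not reach is not made up. A row lasts 1/8 s, in which the tool goes at most 62.5 mm and 10.7 degrees, less where a joint would pass 70% of its speed; a pose out of reach is approached as far as the arm can. A call is refused whole if a number of a shift passes 6.25 or a number of a turn 10.7, either way. A call with a gripper value outside its range is refused whole. The fingers move at their own pace and stop on an object; the grip force is fixed at half the most. Time passes only in rows, so rows that do not move let the fingers close. It gives the time, the measured TCP pose, the force and the opening at its end, in the units of the state.
- get_obs(): the state, without advancing time (a new reading comes with each control period).
- viewer.get_image(name): name is "scene" or "top" or "wrist"; returns (picture, depth): 420x560x3 uint8, red, green, blue; 420x560 float32, mm along the optical axis (not along the pixel's ray), 0 where there is no reading.
- viewer.get_calibration(name): a dict with "fx", "fy", "cx", "cy" (pixels), "rvec" (rotation vector, rad) and "tvec" (3), from world to camera coordinates, as OpenCV has them. Camera axes: x right, y down, z forward; pixel columns grow to the right and rows downward; lengths in mm; the calibration is good to about 2 mm. A picture is of the moment at which its call begins: read the wrist's pose just before it. get_calibration takes no time and is no camera call; for the wrist camera it gives the pose at the moment of the call.
- ctrl.close_job(): hands the job in, once; it reports no verdict.
Trained networks look in the newest picture that a camera, given by its name, has taken for a name from the list of things; names that differ only in an ending like _2 or _b are one class to them, and where a whole thing is asked for, a point or a joint stands for the part that bears it (a point fixed in the world has none). Each returns a list of dicts, best first, with "score" (0 to 1); they miss things now and then, are a little off and sometimes report something else, mostly with a low value. They report only what shows in the picture. A call takes as long as a camera call. They do not tell look-alikes from the thing itself.
- masks_of(camera, thing): "pixels" (420x560 bool, what is visible of it) and "location" ([column, row] in pixels, amid what is visible of it).
The state is a dict: "t": time; "qpos": joint angles; "qvel": joint speeds; "joint_torque": joint torques, N m; "ee_pos": TCP position; "orientation": TCP orientation; "ft_force": force on the tool from outside, world axes, zero at the start; "moment": the same for the moment, N m; "width": finger opening in mm.
Only numpy, scipy, OpenCV 4.12 (cv2) and the standard library are available. Lean on these libraries where they do the work, as an engineer would, in place of code of your own. Each camera call takes 0.05 s, during which the arm holds its last target. There are 200 camera calls.

## Task

Slide the small pot across the table-top hot-plate, without lifting or tipping it, from its resting spot onto the cooking spot marked with a large double ring, so that its base stands wholly inside the outer ring. Only then press the igniter's plunger on the front ledge right down to the end of its stroke, hold it there for a moment, and let it spring back up. Leave the pot standing there and do not disturb the other things on the trolley.

Things in the scene. Friction and masses are not known exactly. Their poses are not given: they have to be found in the camera images.
- hob: Steel table-top gas hot-plate, fixed, 340 mm deep (x) by 500 mm wide (y). Origin: centre of its underside on the trolley top; x away from the robot, y left, z up. The flat dark cooking plate, top 60 mm above the origin, spans x -92 to +170 mm and the full width; the bright front ledge, top 42 mm up, spans x -170 to -92 mm.
- pot: Small empty aluminium pot, loose, about 0.4 to 0.8 kg, outside diameter 140 mm (base 132 mm), 75 mm tall, wall 4 mm, floor 6 mm thick, open on top. Two wire loop handles on its own +x and -x sides, 40 to 50 mm wide, 60 mm up, reaching 100 mm from the axis. Origin: centre of its underside; z up. It starts on the resting spot.
- ring_cook: Cooking spot: two concentric circles (190 and 164 mm across) engraved on the plate, flush. Origin: their centre, on the plate's top. It may be left or right of the resting spot, 230 mm from it.
- ring_rest: Resting spot: one smaller engraved circle, 110 mm across, flush, hidden under the pot at the start. Origin: its centre, on the plate's top.
- igniter: Igniter box, black, 50 mm (x) by 64 mm (y) by 20 mm tall, fixed on the front ledge somewhere along it, with a steel collar (26 mm across, 6 mm tall) on top, from which the plunger rises. Origin: centre of its underside, on the ledge; axes as the hob's.
- plunger_top (a point): Centre of the top face of the plunger's bare metal mushroom cap (36 mm across, 7 mm thick), 48 mm above the igniter's origin when released. It goes straight down when pressed.
- plunger (a joint): Travel of the sprung plunger: 0 released (up), 0.014 m at the end of its stroke (down). The spring needs about 3 N to start and 9 N at the end.
- salt_cellar: Bystander: round wooden salt cellar, 92 mm across, 70 mm tall, left of the hot-plate's near corner. Origin: centre of its underside.
- carafe: Bystander: empty clear glass carafe, 100 mm across, 200 mm tall, right of the hot-plate. Origin: centre of its underside.
- plates: Bystander: three stacked melamine plates, 210 mm across, 48 mm tall together, left of the hot-plate. Origin: centre of its underside.
- corkscrew: Bystander: chrome lever corkscrew lying flat, about 160 mm long (x), 95 mm wide, 32 mm thick, right of the hot-plate's near corner. Origin: on the trolley top under its middle.
Things that resemble listed ones, but are neither listed nor needed, are in the scene too. What is shaped like the pot but brown is not meant.

How it is judged (in metres and radians):
On the way, in this order (a step that is already met when the one before it is completed fails the run):
1. the pot stands still inside the outer cooking ring (centres within 28 mm) (horizontal distance between pot and ring_cook below 0.028 m and linear speed of pot below 0.02 m/s), for 0.2 s.
2. the plunger is pressed to the end of its stroke (12.5 of 14 mm or more) with the pot on the cooking ring (horizontal distance between pot and ring_cook below 0.028 m and value of joint plunger above 0.0125 m), for 0.1 s.
At the end, for the whole second after the job is handed in: The pot stands upright and still on the plate, its centre within 28 mm of the double ring's centre (base inside the outer ring); the plunger, after being pressed 12.5 mm or more of its 14 mm with the pot in place, is back within 2 mm of released (horizontal distance between pot and ring_cook below 0.028 m and z of pot in the frame of hob between 0.055 and 0.064 m and angle between pot's own z axis and vertical below 0.06 rad and linear speed of pot below 0.01 m/s and value of joint plunger below 0.002 m); the robot touches nothing.
It fails at once if the pot is lifted more than 12 mm off the plate, falls off it, or tips (z of pot in the frame of hob above 0.072 m or z of pot in the frame of hob below 0.05 m or angle between pot's own z axis and vertical above 0.25 rad).
It fails at once if the plunger is pressed more than half way while the pot is off the cooking spot (more than 35 mm) (value of joint plunger above 0.007 m and horizontal distance between pot and ring_cook above 0.035 m).
It fails at once if the salt cellar, carafe, plates or corkscrew is shifted more than 30 mm or tipped (distance of any of salt_cellar, carafe, plates, corkscrew from where it was at the start of the episode above 0.03 m or angle between any of salt_cellar, carafe, plates, corkscrew's own z axis and vertical above 0.3 rad).
It also fails if it takes over 54 s, if anything falls off the work surface, if the arm or the gripper's body presses on something with over 40 N, if the wrist force passes 120 N, or if a joint passes its speed limit or range.

## Working session

There is one attempt and no reset: what is moved stays moved. The work goes in short steps, Python scripts to look and compute and a shell command to move; the robot and the scene stay as the last step left them, time stands still between calls to the robot, and variables do not carry over. Pictures are saved under pics/ and viewed, about 8 in all and at most 12, crops included, and the job is handed in when it is done.

```bash
mkdir -p pics; cat > h.py <<'E'
import numpy as np, cv2
from workcell import get_obs, viewer, ctrl, masks_of
def cal(n):
    c=viewer.get_calibration(n);R=cv2.Rodrigues(np.array(c["rvec"],float))[0]
    return c,R,np.array(c["tvec"],float).ravel()
def cloud(n,depth,cl=None):
    c,R,t=cl or cal(n)
    v,u=np.mgrid[:420,:560]
    p=np.stack([(u-c["cx"])/c["fx"]*depth,(v-c["cy"])/c["fy"]*depth,depth],-1)
    return (p-t)@R
def onplane(n,u,v,z,cl=None):
    c,R,t=cl or cal(n)
    d=R.T@np.array([(u-c["cx"])/c["fx"],(v-c["cy"])/c["fy"],1.]);o=-R.T@t
    return o+d*(z-o[2])/d[2]
def save(n,im): cv2.imwrite("pics/"+n+".png",im[:,:,::-1])
E
python3 - <<'E'
from h import *
ims=[]
for n in("scene","top"):
    im,d=viewer.get_image(n); save(n,im); P=cloud(n,d); np.save(n+"_P.npy",P)
    for th in("pot","igniter","plunger_top","ring_cook","ring_rest","hob","salt_cellar","carafe","plates","corkscrew"):
        for m in masks_of(n,th)[:3]:
            if m["score"]<.3: continue
            q=P[m["pixels"]&(d>0)]
            if len(q): print(n,th,round(m["score"],2),np.round(m["location"]),np.round(np.median(q,0)),"min",np.round(np.percentile(q,2,axis=0)),"max",np.round(np.percentile(q,98,axis=0)))
E
```

```text
scene pot 0.96 [271. 182.] [261. 222.  43.] min [186. 157.  -1.] max [331. 300.  74.]
scene pot 0.87 [321. 246.] [614. -85. 100.] min [ 549. -159.   63.] max [684. -21. 134.]
scene pot 0.6 [172. 262.] [ 251. -267.   41.] min [ 185. -358.    0.] max [ 323. -184.   75.]
scene igniter 0.59 [298. 221.] [463.  51.  61.] min [434.  27.  41.] max [483.  93.  91.]
scene plunger_top 0.58 [295. 210.] [459.  56.  88.] min [445.  42.  73.] max [472.  71.  93.]
scene ring_cook 0.89 [361. 218.] [634. 138.  60.] min [543.  59.  56.] max [712. 223.  64.]
scene hob 0.94 [331. 277.] [ 650. -111.   57.] min [ 422. -228.   13.] max [762. 264.  63.]
scene salt_cellar 0.64 [331. 168.] [394. 402.  49.] min [314. 378.  -2.] max [429. 524.  68.]
scene carafe 0.7 [234. 354.] [ 645. -509.  115.] min [ 596. -535.   10.] max [ 675. -456.  199.]
scene plates 0.7 [400. 170.] [601. 526.  46.] min [499. 454.  12.] max [688. 643.  52.]
scene corkscrew 0.9 [153. 326.] [ 362. -480.   20.] min [ 283. -516.    0.] max [ 442. -413.   33.]
top pot 0.85 [308. 171.] [625. -87.  70.] min [ 544. -151.   57.] max [708. -24. 139
[... 205 characters left out ...]
] [453.  61.  65.] min [433.  32.  52.] max [478.  91.  98.]
top igniter 0.5 [408. 252.] [ 338. -464.   23.] min [ 284. -501.   -4.] max [ 431. -408.   37.]
top plunger_top 0.42 [264. 213.] [455.  64.  91.] min [441.  47.  83.] max [470.  78. 101.]
top ring_cook 0.61 [244. 168.] [625. 141.  61.] min [540.  55.  52.] max [710. 225.  70.]
top hob 0.61 [279. 192.] [541.   7.  58.] min [ 416. -217.   29.] max [752. 269.  71.]
top salt_cellar 0.58 [167. 231.] [380. 423.  65.] min [337. 384.  28.] max [424. 466.  75.]
top carafe 0.61 [415. 174.] [ 618. -474.  111.] min [ 576. -530.   -0.] max [ 671. -435.  204.]
top plates 0.93 [139. 176.] [584. 553.  49.] min [490. 458.  15.] max [682. 649.  58.]
```

View pics/scene.png

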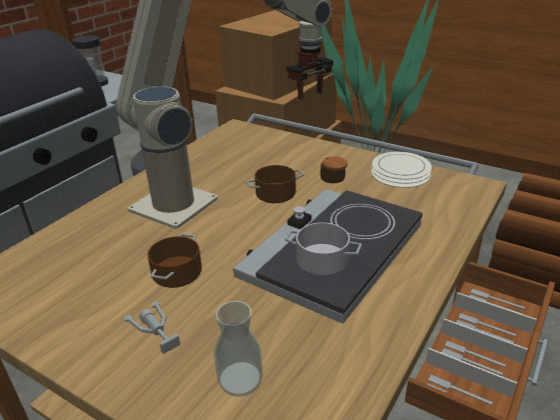

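View pics/top.png

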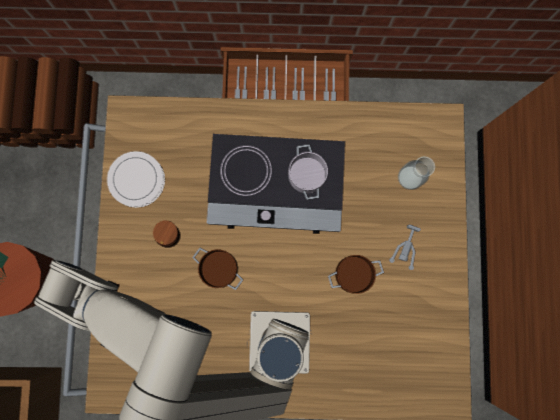

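The pot lookalikes in the top view are aluminium at (308,171), brown at (219,268) and brown at (355,274). I choose the aluminium one on the plate. The double ring is at (245,168) and the plunger at (264,214). Next I fit circles to get more accurate positions.

```bash
cat >> h.py <<'E'
from scipy.optimize import least_squares
def circ(q,r=None):
    q=q[:,:2];c0=(q.max(0)+q.min(0))/2
    if r: f=lambda p:np.hypot(*(q-p).T)-r; s=least_squares(f,c0,loss="soft_l1",f_scale=2)
    else: f=lambda p:np.hypot(*(q-p[:2]).T)-p[2]; s=least_squares(f,[*c0,80],loss="soft_l1",f_scale=2)
    return np.round(s.x,1)
def locate(n,pot0=(620,-90)):
    im,d=viewer.get_image(n);cl=cal(n);P=cloud(n,d,cl)
    for m in masks_of(n,"pot"):
        q=P[m["pixels"]&(d>0)]
        if len(q)==0 or np.hypot(*(np.median(q,0)[:2]-np.array(pot0)))>70: continue
        rim=q[(q[:,2]>128)&(np.hypot(*(q[:,:2]-np.median(q,0)[:2]).T)<90)]
        if len(rim)>8: print(n,"pot rim z",rim[:,2].mean(),circ(rim,68),circ(rim))
    for m in masks_of(n,"ring_cook")[:1]:
        mk=m["pixels"].astype(np.uint8);c=max(cv2.findContours(mk,0,1)[0],key=len)[:,0]
        w=np.array([onplane(n,u,v,60,cl) for u,v in c]);print(n,"ring",round(m["score"],2),circ(w), "zmed",np.median(P[m["pixels"]&(d>0)][:,2]))
    for m in masks_of(n,"plunger_top")[:1]:
        q=P[m["pixels"]&(d>0)];z=np.percentile(q[:,2],90);a=q[q[:,2]>z-6];print(n,"plunger",round(m["score"],2),np.round(z),np.round(np.median(a,0)),onplane(n,*m["location"],90,cl).round(1))
    return im,d
E
python3 - <<'E'
from h import *
for n in("scene","top"): locate(n)
o=get_obs();print(o["ee_pos"],cv2.Rodrigues(np.array(o["orientation"]))[0].round(3),o["t"],o["width"])
c,R,t=cal("wrist");print("wristcam",(-R.T@t).round(),R[2].round(2),c["fx"])
E
```

```text
scene pot rim z 132.29643251424957 [615.7 -89.6] [615.7 -89.7  67.6]
scene ring 0.91 [629.  139.4  91.5] zmed 59.8505545763676
top pot rim z 134.88136860875446 [612.8 -86.6] [612.7 -86.7  67.5]
top ring 0.93 [626.1 140.8  92.8] zmed 60.934185451920015
top plunger 0.49 96.0 [455.  64.  93.] [461.3  54.8  90. ]
[192.87170192 594.46552369 222.67950264] [[ 0.309  0.951 -0.   ]
 [ 0.951 -0.309 -0.   ]
 [-0.     0.    -1.   ]] 1.5 87.7073656592594
wristcam [117. 619. 385.] [ 0.28 -0.09 -0.96] 366.3620642733639
```

```bash
python3 -m inch '[{"az":-9,"tz":-1},{"az":-9,"tz":-2},{"tz":-2},{}]'; python3 -m inch '[{"tx":-4.7,"ty":3.2,"tz":-0.25},{"tx":-4.7,"ty":3.2,"tz":-0.25},{"tx":-4.7,"ty":3.2,"tz":-0.25},{"tx":-4.7,"ty":3.2,"tz":-0.25},{"tx":-4.7,"ty":3.2,"tz":-0.25},{"tx":-4.7,"ty":3.2,"tz":-0.25},{"tx":-4.7,"ty":3.2,"tz":-0.25},{"tx":-4.7,"ty":3.2,"tz":-0.25},{"tx":-4.7,"ty":3.2},{"tx":-4.7,"ty":3.2},{"tx":-4.7,"ty":3.2},{"tx":-4.7,"ty":3.2}]';python3 -m inch '[{},{},{}]'
python3 - <<'E'
from h import *
im,d=locate("wrist");save("w1",im)
o=get_obs();print(o["ee_pos"],cv2.Rodrigues(np.array(o["orientation"]))[0].round(3))
E
```

```text
[192.88664194 594.46832914 222.66665036] [[ 0.309  0.951  0.   ]
 [ 0.951 -0.309 -0.   ]
 [-0.     0.    -1.   ]]$[0]: bad value
$[0]: bad value
$[0]: bad value
```

View pics/w1.png

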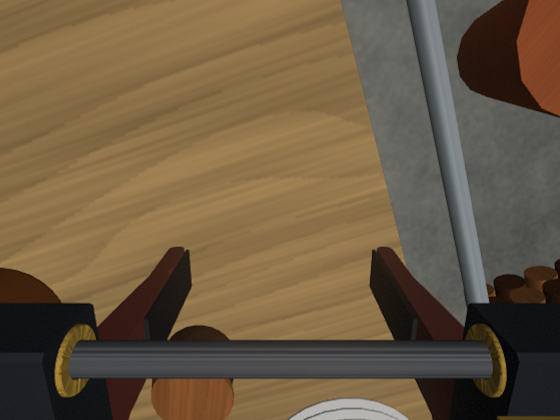

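The move was refused because every row needs all its fields. This view only shows the start area, with the salt cellar at (195,375). I'll resend with full rows.

```bash
python3 -m inch '[{"tx":0,"ty":0,"tz":-1,"ax":0,"ay":0,"az":-9,"jaw":1},{"tx":0,"ty":0,"tz":-2,"ax":0,"ay":0,"az":-9,"jaw":1},{"tx":0,"ty":0,"tz":-2,"ax":0,"ay":0,"az":0,"jaw":1}]' && python3 -m inch '[{"tx":-4.7,"ty":3.2,"tz":-0.25,"ax":0,"ay":0,"az":0,"jaw":1},{"tx":-4.7,"ty":3.2,"tz":-0.25,"ax":0,"ay":0,"az":0,"jaw":1},{"tx":-4.7,"ty":3.2,"tz":-0.25,"ax":0,"ay":0,"az":0,"jaw":1},{"tx":-4.7,"ty":3.2,"tz":-0.25,"ax":0,"ay":0,"az":0,"jaw":1},{"tx":-4.7,"ty":3.2,"tz":-0.25,"ax":0,"ay":0,"az":0,"jaw":1},{"tx":-4.7,"ty":3.2,"tz":-0.25,"ax":0,"ay":0,"az":0,"jaw":1},{"tx":-4.7,"ty":3.2,"tz":0,"ax":0,"ay":0,"az":0,"jaw":1},{"tx":-4.7,"ty":3.2,"tz":0,"ax":0,"ay":0,"az":0,"jaw":1},{"tx":-4.7,"ty":3.2,"tz":0,"ax":0,"ay":0,"az":0,"jaw":1},{"tx":-4.7,"ty":3.2,"tz":0,"ax":0,"ay":0,"az":0,"jaw":1},{"tx":-4.7,"ty":3.2,"tz":0,"ax":0,"ay":0,"az":0,"jaw":1},{"tx":-4.7,"ty":3.2,"tz":0,"ax":0,"ay":0,"az":0,"jaw":1}]' && python3 -m inch '[{"tx":0,"ty":0,"tz":0,"ax":0,"ay":0,"az":0,"jaw":1},{"tx":0,"ty":0,"tz":0,"ax":0,"ay":0,"az":0,"jaw":1}]' &&
python3 - <<'E'
from h import *
im,d=locate("wrist");save("w2",im)
o=get_obs();print(o["ee_pos"],cv2.Rodrigues(np.array(o["orientation"]))[0].round(3))
E
```

```text
t: 2.08
ee_pos: [192.9, 594.3, 273.0]
orientation: [2.219, 2.224, -0.001]
ft_force: [0.0, -0.2, -0.4]
width: 87.7
t: 3.58
ee_pos: [578.0, 28.9, 287.9]
orientation: [2.221, 2.221, 0.001]
ft_force: [0.8, 0.2, -0.0]
width: 87.8
t: 3.82
ee_pos: [576.5, 30.8, 287.4]
orientation: [-2.221, -2.22, 0.001]
ft_force: [-0.1, -0.3, -0.2]
width: 87.7
wrist pot rim z 133.8400191379587 [614.9 -84.6] [614.6 -84.7  67.3]
wrist ring 0.84 [626.1 141.8  93.5] zmed 60.79377630032367
wrist plunger 0.85 91.0 [457.  63.  90.] [456.5  63.7  90. ]
[576.49595333  31.81579651 287.82530968] [[-0.002  1.    -0.   ]
 [ 1.     0.002  0.   ]
 [ 0.    -0.    -1.   ]]
```

View pics/w2.png

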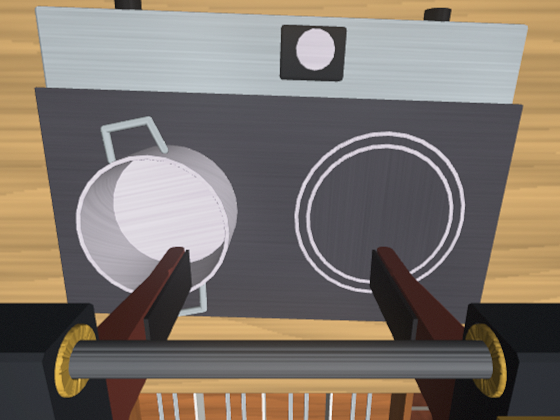

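The wrist view shows the silver pot at (155,225), the double ring at (380,215) and the plunger at (315,50). All three cameras agree within about 4 mm: pot (614.5,-86), ring (626.5,141), plunger (457,63, z 90). Next I put the narrowed fingers inside the pot, low down, so the leading finger tows it from within.

```bash
python3 -m inch '[{"tx":-5.8,"ty":1.9,"tz":0,"ax":0,"ay":0,"az":0,"jaw":0.8},{"tx":-5.9,"ty":1.9,"tz":0,"ax":0,"ay":0,"az":0,"jaw":0.8},{"tx":0,"ty":0,"tz":2,"ax":0,"ay":0,"az":0,"jaw":0.8},{"tx":0,"ty":0,"tz":5,"ax":0,"ay":0,"az":0,"jaw":0.8},{"tx":0,"ty":0,"tz":4,"ax":0,"ay":0,"az":0,"jaw":0.8},{"tx":0,"ty":0,"tz":2,"ax":0,"ay":0,"az":0,"jaw":0.8},{"tx":0,"ty":0,"tz":2,"ax":0,"ay":0,"az":0,"jaw":0.8},{"tx":0,"ty":0,"tz":2,"ax":0,"ay":0,"az":0,"jaw":0.8},{"tx":0,"ty":0,"tz":2,"ax":0,"ay":0,"az":0,"jaw":0.8},{"tx":0,"ty":0,"tz":1.2,"ax":0,"ay":0,"az":0,"jaw":0.8},{"tx":0,"ty":0,"tz":0,"ax":0,"ay":0,"az":0,"jaw":1},{"tx":0,"ty":0,"tz":0,"ax":0,"ay":0,"az":0,"jaw":1}]'
python3 - <<'E'
from h import *
im,d=locate("scene");save("s2",cv2.resize(im[170:320,220:440],None,fx=3,fy=3))
E
```

```text
t: 5.52
ee_pos: [615.6, -86.5, 86.2]
orientation: [2.221, 2.221, 0.001]
ft_force: [0.3, 0.3, -0.1]
width: 86.2
scene pot rim z 133.53127159059048 [615.3 -89.5] [615.4 -89.7  67.9]
scene ring 0.92 [638.4 139.9  86.9] zmed 59.93791614758881
```

View pics/s2.png

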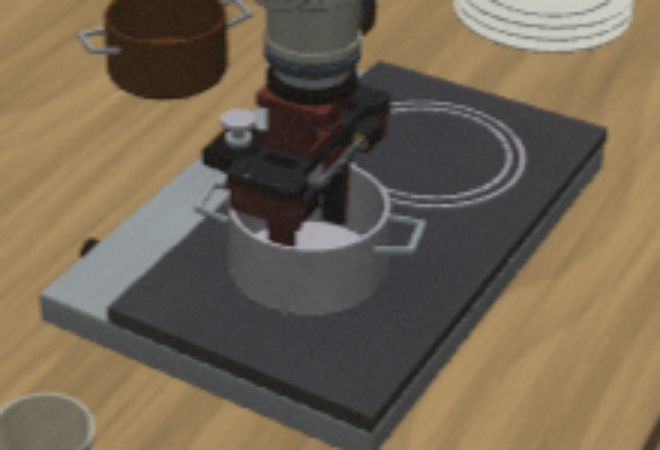

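The fingers are inside the pot (crop around (300,220)) with no contact force. Now I slide it towards +y, slowing down near the end.

```bash
python3 -m inch '[{"tx":0.5,"ty":0.1,"tz":0,"ax":0,"ay":0,"az":0,"jaw":1},{"tx":1,"ty":0.1,"tz":0,"ax":0,"ay":0,"az":0,"jaw":1},{"tx":1.5,"ty":0.1,"tz":0,"ax":0,"ay":0,"az":0,"jaw":1},{"tx":2,"ty":0.1,"tz":0,"ax":0,"ay":0,"az":0,"jaw":1},{"tx":2,"ty":0.1,"tz":0,"ax":0,"ay":0,"az":0,"jaw":1},{"tx":2,"ty":0.1,"tz":0,"ax":0,"ay":0,"az":0,"jaw":1},{"tx":2,"ty":0.1,"tz":0,"ax":0,"ay":0,"az":0,"jaw":1},{"tx":2,"ty":0.1,"tz":0,"ax":0,"ay":0,"az":0,"jaw":1},{"tx":2,"ty":0.1,"tz":0,"ax":0,"ay":0,"az":0,"jaw":1},{"tx":2,"ty":0.1,"tz":0,"ax":0,"ay":0,"az":0,"jaw":1},{"tx":1.5,"ty":0.1,"tz":0,"ax":0,"ay":0,"az":0,"jaw":1},{"tx":1,"ty":0,"tz":0,"ax":0,"ay":0,"az":0,"jaw":1}]' && python3 -m inch '[{"tx":0.8,"ty":0,"tz":0,"ax":0,"ay":0,"az":0,"jaw":1},{"tx":0.6,"ty":0,"tz":0,"ax":0,"ay":0,"az":0,"jaw":1},{"tx":0.5,"ty":0,"tz":0,"ax":0,"ay":0,"az":0,"jaw":1},{"tx":0.3,"ty":0,"tz":0,"ax":0,"ay":0,"az":0,"jaw":1},{"tx":0,"ty":0,"tz":0,"ax":0,"ay":0,"az":0,"jaw":1},{"tx":0,"ty":0,"tz":0,"ax":0,"ay":0,"az":0,"jaw":1},{"tx":0,"ty":0,"tz":0,"ax":0,"ay":0,"az":0,"jaw":1}]'
python3 - <<'E'
from h import *
im,d=locate("scene",(626,140));save("s3",cv2.resize(im[140:320,220:440],None,fx=3,fy=3))
E
```

```text
t: 7.22
ee_pos: [626.0, 109.8, 85.6]
orientation: [2.22, 2.223, -0.0]
ft_force: [-0.2, -5.4, 2.4]
width: 87.8
t: 8.1
ee_pos: [626.0, 130.5, 85.7]
orientation: [-2.221, -2.222, 0.0]
ft_force: [-0.8, -4.7, 2.4]
width: 87.5
scene pot rim z 136.72586728958333 [625.7 118.5] [625.6 118.9  68.3]
scene ring 0.88 [628.9 133.8  87.1] zmed 59.88698569024167
scene plunger 0.46 91.0 [459.  57.  89.] [447.3  58.9  90. ]
```

View pics/s3.png

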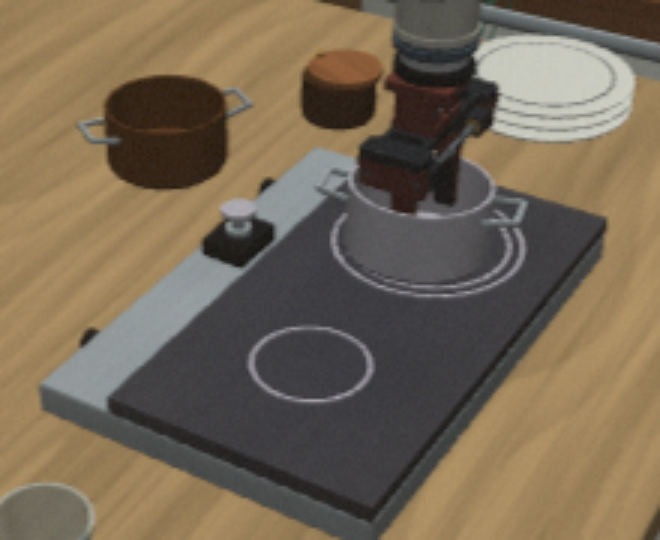

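The pot now straddles the ring on its near-right side (crop (425,230)) and is about 20 mm short. The leading finger runs ahead of the pot's centre by the clearance, so I push 20 mm more and then back off to centre the fingers.

```bash
python3 -m inch '[{"tx":0.4,"ty":0,"tz":0,"ax":0,"ay":0,"az":0,"jaw":1},{"tx":0.5,"ty":0,"tz":0,"ax":0,"ay":0,"az":0,"jaw":1},{"tx":0.5,"ty":0,"tz":0,"ax":0,"ay":0,"az":0,"jaw":1},{"tx":0.4,"ty":0,"tz":0,"ax":0,"ay":0,"az":0,"jaw":1},{"tx":0.2,"ty":0,"tz":0,"ax":0,"ay":0,"az":0,"jaw":1},{"tx":0,"ty":0,"tz":0,"ax":0,"ay":0,"az":0,"jaw":1},{"tx":0,"ty":0,"tz":0,"ax":0,"ay":0,"az":0,"jaw":1},{"tx":-0.4,"ty":0,"tz":0,"ax":0,"ay":0,"az":0,"jaw":0.8},{"tx":-0.4,"ty":0,"tz":0,"ax":0,"ay":0,"az":0,"jaw":0.8},{"tx":0,"ty":0,"tz":0,"ax":0,"ay":0,"az":0,"jaw":0.8},{"tx":0,"ty":0,"tz":0,"ax":0,"ay":0,"az":0,"jaw":0.8}]'
python3 - <<'E'
from h import *
print(get_obs()["ft_force"]); im,d=locate("scene",(626,140)); locate("top",(626,140))
E
```

```text
t: 9.68
ee_pos: [626.0, 142.8, 85.6]
orientation: [-2.221, -2.222, -0.0]
ft_force: [-0.7, -0.1, -0.5]
width: 70.5
[-0.69704994 -0.06163293 -0.51790767]
scene pot rim z 132.56622782806758 [626.  133.4] [626.2 132.9  67.5]
scene ring 0.55 [628.  137.8  90.6] zmed 59.860440231885235
top ring 0.62 [687.5 359.6 313. ] zmed 59.784166163665134
```

Residual force is nil and the pot is about 6–8 mm from the centre. I lift the fingers straight out and look from the wrist camera.

```bash
python3 -m inch '[{"tx":0,"ty":0,"tz":-1,"ax":0,"ay":0,"az":0,"jaw":0.8},{"tx":0,"ty":0,"tz":-2.5,"ax":0,"ay":0,"az":0,"jaw":0.8},{"tx":0,"ty":0,"tz":-4,"ax":0,"ay":0,"az":0,"jaw":0.8},{"tx":0,"ty":0,"tz":-6,"ax":0,"ay":0,"az":0,"jaw":0},{"tx":0,"ty":0,"tz":-4.5,"ax":0,"ay":0,"az":0,"jaw":0},{"tx":-2.5,"ty":-3.5,"tz":0,"ax":0,"ay":0,"az":0,"jaw":0},{"tx":-2.5,"ty":-3.5,"tz":0,"ax":0,"ay":0,"az":0,"jaw":0},{"tx":0,"ty":0,"tz":0,"ax":0,"ay":0,"az":0,"jaw":0},{"tx":0,"ty":0,"tz":0,"ax":0,"ay":0,"az":0,"jaw":0}]'
python3 - <<'E'
from h import *
print(get_obs()["ee_pos"]); im,d=locate("wrist",(626,140)); save("w3",im)
E
```

```text
t: 11.2
ee_pos: [557.0, 92.9, 266.6]
orientation: [2.221, 2.221, 0.003]
ft_force: [-0.5, 0.0, 0.8]
width: 13.7
[556.96485134  92.85607284 266.6098817 ]
wrist pot rim z 137.4848880319789 [624.7 136.9] [624.2 137.   67.3]
wrist ring 0.63 [623.9 148.3  85.3] zmed 60.211547067544736
wrist plunger 0.76 91.0 [457.  63.  90.] [456.7  63.6  90. ]
```

View pics/w3.png

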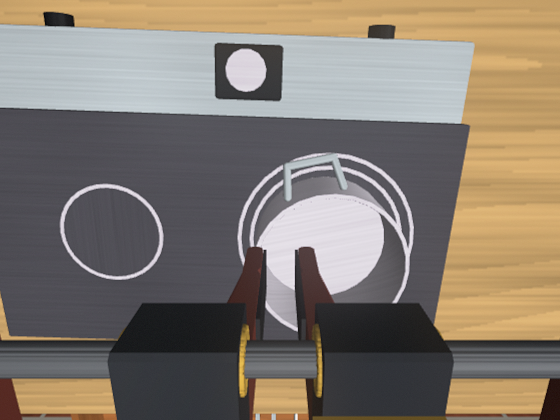

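The pot stands inside the outer ring at (624.5,137), against a ring centre of (626.5,141.5), so about 5 mm off. The plunger is at pixel (246,70), which gives (457,63.5), top z 90. Next I hover over it with closed jaws.

```bash
python3 -m inch '[{"tx":-1.5,"ty":-5,"tz":0,"ax":0,"ay":0,"az":0,"jaw":0},{"tx":-1.4,"ty":-5,"tz":0,"ax":0,"ay":0,"az":0,"jaw":0},{"tx":0,"ty":0,"tz":5,"ax":0,"ay":0,"az":0,"jaw":0},{"tx":0,"ty":0,"tz":5,"ax":0,"ay":0,"az":0,"jaw":0},{"tx":0,"ty":0,"tz":4,"ax":0,"ay":0,"az":0,"jaw":0},{"tx":0,"ty":0,"tz":2,"ax":0,"ay":0,"az":0,"jaw":0},{"tx":0,"ty":0,"tz":0,"ax":0,"ay":0,"az":0,"jaw":0},{"tx":0,"ty":0,"tz":0,"ax":0,"ay":0,"az":0,"jaw":0}]'; python3 -c "
from h import *
im,d=viewer.get_image('wrist');save('w4',im)"
```

```text
t: 12.4
ee_pos: [456.9, 63.8, 106.2]
orientation: [2.22, 2.222, 0.001]
ft_force: [0.4, -0.7, -0.2]
width: 0.4
```

View pics/w4.png

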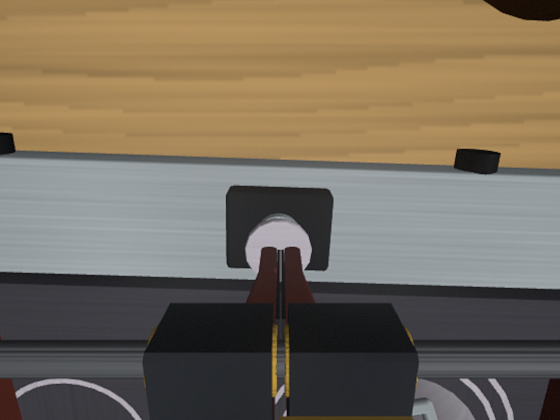

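The closed fingertips are centred over the cap at (279,250). Now I press down to the stop.

```bash
python3 -m inch '[{"tx":0,"ty":0,"tz":1,"ax":0,"ay":0,"az":0,"jaw":0},{"tx":0,"ty":0,"tz":0.8,"ax":0,"ay":0,"az":0,"jaw":0},{"tx":0,"ty":0,"tz":0.5,"ax":0,"ay":0,"az":0,"jaw":0},{"tx":0,"ty":0,"tz":0.4,"ax":0,"ay":0,"az":0,"jaw":0},{"tx":0,"ty":0,"tz":0.2,"ax":0,"ay":0,"az":0,"jaw":0},{"tx":0,"ty":0,"tz":0,"ax":0,"ay":0,"az":0,"jaw":0},{"tx":0,"ty":0,"tz":0,"ax":0,"ay":0,"az":0,"jaw":0}]'
```

```text
t: 13.32
ee_pos: [456.6, 63.6, 77.0]
orientation: [2.221, 2.221, 0.001]
ft_force: [-1.9, 1.0, 8.4]
width: 0.3
```

The reading is 8.4 N at z 77, nearly at the stop. I press on in small steps until the force jumps.

```bash
python3 -m inch '[{"tx":0,"ty":0,"tz":0.1,"ax":0,"ay":0,"az":0,"jaw":0},{"tx":0,"ty":0,"tz":0.1,"ax":0,"ay":0,"az":0,"jaw":0},{"tx":0,"ty":0,"tz":0,"ax":0,"ay":0,"az":0,"jaw":0}]'; python3 -m inch '[{"tx":0,"ty":0,"tz":0.1,"ax":0,"ay":0,"az":0,"jaw":0},{"tx":0,"ty":0,"tz":0,"ax":0,"ay":0,"az":0,"jaw":0},{"tx":0,"ty":0,"tz":0,"ax":0,"ay":0,"az":0,"jaw":0}]'
```

```text
t: 13.7
ee_pos: [456.7, 63.6, 76.1]
orientation: [2.221, 2.221, 0.002]
ft_force: [-5.7, 0.1, 24.5]
width: 0.6
t: 14.08
ee_pos: [456.8, 63.7, 75.9]
orientation: [2.22, 2.221, 0.002]
ft_force: [-8.2, 0.1, 36.9]
width: 0.5
```

The force jumped to 24–37 N while z held at 76, so the plunger is on its stop (14 mm below 90). I release and retreat.

```bash
python3 -m inch '[{"tx":0,"ty":0,"tz":-0.5,"ax":0,"ay":0,"az":0,"jaw":0},{"tx":0,"ty":0,"tz":-1,"ax":0,"ay":0,"az":0,"jaw":0},{"tx":0,"ty":0,"tz":-2,"ax":0,"ay":0,"az":0,"jaw":0},{"tx":0,"ty":0,"tz":-5,"ax":0,"ay":0,"az":0,"jaw":0},{"tx":0,"ty":0,"tz":-5,"ax":0,"ay":0,"az":0,"jaw":0},{"tx":0,"ty":0,"tz":-5,"ax":0,"ay":0,"az":0,"jaw":0},{"tx":0,"ty":5,"tz":0,"ax":0,"ay":0,"az":0,"jaw":0},{"tx":0,"ty":5,"tz":0,"ax":0,"ay":0,"az":0,"jaw":0},{"tx":0,"ty":0,"tz":0,"ax":0,"ay":0,"az":0,"jaw":0},{"tx":0,"ty":0,"tz":0,"ax":0,"ay":0,"az":0,"jaw":0},{"tx":0,"ty":0,"tz":0,"ax":0,"ay":0,"az":0,"jaw":0}]'
python3 - <<'E'
from h import *
im,d=locate("wrist",(626,140)); im,d=locate("scene",(626,140)); save("s5",im)
E
```

```text
t: 15.45
ee_pos: [554.7, 63.6, 258.3]
orientation: [-2.22, -2.221, 0.002]
ft_force: [-0.1, 0.2, 0.4]
width: 0.4
wrist pot rim z 133.69784596450953 [625.2 136. ] [624.7 136.5  67.5]
wrist ring 0.69 [617.2 136.5  80.6] zmed 60.736332073314884
wrist plunger 0.67 91.0 [457.  62.  90.] [458.3  62.5  90. ]
scene pot rim z 132.23267951755847 [625.5 133.7] [625.5 133.6  67.8]
scene ring 0.74 [629.5 138.3  88.2] zmed 59.633724658083224
scene plunger 0.46 90.0 [458.  56.  89.] [452.3  53.4  90. ]
```

View pics/s5.png

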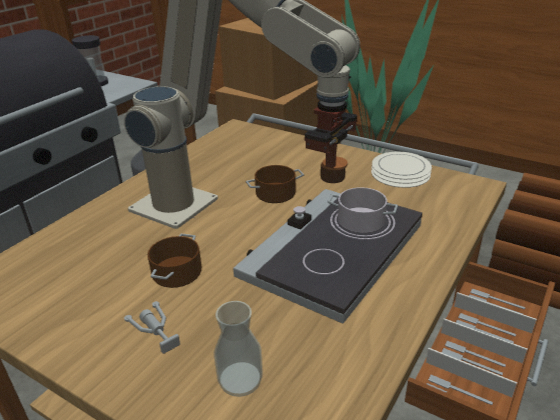

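The pot stands in the double ring at (361,213), the plunger is back up at (299,213), and the bystanders are where they were. The arm is clear, so I hand in.

```bash
python3 -c "
from workcell import ctrl; print(ctrl.close_job())"
```

```text
the job is handed in; nothing more can be done
None
```

I towed the aluminium pot onto the double ring from inside with the open fingers, then pressed the igniter to its stop and let it spring back. The job was handed in soon after t = 15.5 s, with no verdict reported.

- **Pot:** the last wrist view puts it at about (625, 136), against a ring centre of (626.5, 141) measured before the pot covered it. That is about 5 mm off, with 28 mm allowed. The rim was level at about 134 mm, so the pot stands upright on the plate.
- **Plunger:** it stopped at z 76, 14 mm below released. The force then rose from 8 N to 37 N with almost no further movement. After release the cap was back at z 90.
- **Surroundings:** the last scene picture shows the bystanders unmoved, and the arm ended in the air reading no contact force. I judged the bystanders by eye and did not re-measure them.

**Disagreements:**
- The first slide stopped about 20 mm short because I took the finger clearance with the wrong sign. I pushed the rest of the way afterwards.
- The ring fits made after the pot partly hid it scatter by up to about 10 mm.
- The scene camera reads the pot's y about 3 mm lower than the wrist camera does.

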